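# Hold a glazed tile home on the edge-straightness gauge

### The job

Check the teal tile for a straight edge: lift it off the ware board and lay it, glaze up, on the two rails of the edge gauge, square to the gauge and short of the dial's plunger, without dropping it. Then slide it along the rails so that the middle of a long edge pushes the sprung plunger in until that edge is home on both stop studs, pressing firmly but not so hard as to chip the glaze, and finish with the gripper's fingers still holding it hard against both studs so that I can read the dial. Leave the other tiles and everything else on the table where they are.

Things in the scene. Friction and masses are not known exactly. Their poses are not given: they have to be found in the camera images.
- tile_teal: the job: a flat rectangular tile with teal glaze on top and pinkish unglazed clay below, 60 (its own x) x 120 (its own y) x 10 mm thick, about 0.15 kg, loose. Origin at the centre of its underside, z up through the glazed face. It starts glaze up on the ware board's battens, underside 38 mm above the table, long side across the battens; its middle 60 mm bridges free air between the battens
- tile_cream: another tile of the same size and weight, cream glaze, on the same board; leave it there. Origin at the centre of its underside
- tile_rust: another tile of the same size and weight, rust-brown glaze, on the same board; leave it there. Origin at the centre of its underside
- ware_board: fixed wooden ware board, 160 (x) x 340 (y) x 18 mm, origin at the centre of its underside. Two battens 14 mm wide and 20 mm high run along its y at x = -38 and +38 mm (62 mm clear between them), tops at z = 38 mm. Three tiles lie across them about 105 mm apart along y (about 45 mm clear between neighbours); which is where varies
- gauge: fixed edge gauge: dark granite bed 270 (x) x 180 (y) mm, top 30 mm above the table, a dial gauge lying face up at its +x end (x = 45 to 136 mm, up to 66 mm high). Origin at the centre of its underside, on the table. +x is the way the tile is pushed, to the studs and dial, within 0.35 rad of straight away from the robot
- rails (a point): point midway between the gauge's two steel rails, level with their tops (z = 42 mm, 12 mm above the bed), at x = -50 mm on the gauge. The rails run along x at y = -42 and +42 mm, 12 mm wide, from x = -118 to +27 mm; between them (72 mm clear) and before them the bed is bare
- tile_home (a point): where the origin of a tile comes when its long edge is home on both studs: x = +4, y = 0, z = 42 mm on the gauge, the tile's own x along the gauge's x, either way round. A level push of 10 to 15 N at the middle of the near long edge overcomes the spring and the slight friction of the polished rails and keeps it home
- stud_left: hard stop: upright steel pin 12 mm across at x = +40, y = +45 mm on the gauge, 30 to 60 mm high; its face towards the tile is at x = +34 mm. Origin at its foot on its axis, on the bed's top
- stud_right: the same at x = +40, y = -45 mm on the gauge
- plunger (a joint): how far the dial gauge's plunger is pushed in, m: 0 free, about 0.006 when the tile's edge is on both studs, 0.010 at the end of its travel. Its spring needs 2.5 N to start and 4 N at 6 mm, and slides an unheld tile back. The red needle turns with it
- plunger_tip (a point): centre of the plunger's flat 8 mm contact face, 47 mm above the table (half the height of a tile's edge lying on the rails), on the gauge's centre line; free it stands at x = +28 mm on the gauge, 6 mm in front of the studs' faces
- setting_bar: ground steel setting bar in a dark wooden holder, 150 x 56 mm, 24 mm high, on the table 145 mm from the gauge's centre line on its +y side. Not needed
- jar_yellow: jar of yellow glaze, 66 mm across, 85 mm high. Not needed
- jar_pink: jar of pink glaze, 66 mm across, 85 mm high. Not needed
- plaster_mould: white round plaster mould, 120 mm across, 85 mm high. Not needed
- brush_pot: white pot of brushes, 76 mm across, about 150 mm high over all. Not needed
Things that resemble listed ones, but are neither listed nor needed, are in the scene too. What is shaped like the tile_teal but pink is not meant.

How it is judged:
By the outcome, as a careful person would: the job done as asked, in the order asked, and still so for the second after the job is handed in, while the arm keeps its last pose, push and grip.
It also fails if it takes over 66 s, if anything falls off the work surface, if the arm or the gripper's body presses on something with over 40 N, if the wrist force passes 120 N, or if a joint passes its speed limit or range.

### The arm

A 6-joint arm with a two-finger parallel gripper is mounted at the origin on the work surface. World frame = base frame: x ahead of the robot, y to its left, z up, the work surface at z = 0. Lengths are in m, angles in degrees, forces in N, time in s.
With the tool pointing down it reaches from about 0.35 to 0.875 m from the base axis. Payload 4.2 kg.
Tool frame: the origin (TCP) lies midway between the tips of the shut fingers; the grasp point (between the pads) lies 19 mm behind it; z points along the fingers, y is the line along which they close (so a half turn about z gives the same grasp; the last joint's range is limited). The gripper opens to 87 mm and grips with 3 to 60 N. Pads are 19 mm wide; open, the fingers measure 117 mm over their backs; the gripper's body (75 mm by 190 mm) begins 51 mm behind the grasp point.
Start: joints at [-48.667, 22.042, 0.453, 0, -68.411, -14.817], TCP at [0.279, -0.559, 0.223] pointing down, gripper open.
Joint ranges: [-179.83, 179.83], [-69.29, 118.12], [-61.27, 80.66], [-181.25, 117.63], [-171.15, -9.14], [-177.46, 177.46]. Speed limits (degrees/s): [159.86, 159.86, 180, 180, 180, 180].

### API

Orientations are given as a 3x3 rotation matrix whose columns are the frame's x, y, z axes.
In Python, from station import sense, capture, camera_params, finish_job gives the robot as it stands.
- The arm moves only by the tool drive_tool, never from a script. Its argument "rows" is a list of rows, each an object of numbers: "tx", "ty", "tz": the shift along the tool's x, y, z in cm; "ax", "ay", "az": the turn, a rotation vector about the tool's x, y, z in rad; "claw": the finger opening in cm, from 0 to 8.7. In form: [{"tx": .., "ty": .., "tz": .., "ax": .., "ay": .., "az": .., "claw": ..}, ...]. A call has 1 to 10 rows; each row shifts and turns the commanded pose from where the row before left it, along the tool's axes as they then stand; what a row does not reach is not made up. A row lasts 1/12 s, in which the tool goes at most 41.7 mm and 7.16 degrees, less where a joint would pass 70% of its speed; a pose out of reach is approached as far as the arm can. A call with a gripper value outside its range is refused whole. The fingers move at their own pace and stop on an object; the grip force is fixed at half the most. Time passes only in rows, so rows that do not move let the fingers close. It gives the time, the measured TCP pose, the force, the opening and the grip force at its end, in the units of the state.
- sense(): the state, without advancing time (a new reading comes with each control period).
- capture(name): name is "scene" or "top"; returns (picture, depth): 420x560x3 uint8, red, green, blue; 420x560 float32, m along the optical axis (not along the pixel's ray), 0 where there is no reading.
- camera_params(name): a dict with "intrinsics" (3x3 intrinsics, pixels), "R" (3x3) and "t" (3): a world point X has camera coordinates R X + t. Camera axes: x right, y down, z forward; pixel columns grow to the right and rows downward; lengths in m; the calibration is good to about 2 mm. A picture is of the moment at which its call begins. camera_params takes no time and is no camera call.
- finish_job(): hands the job in; it is judged then, once.
The state is a dict: "time_s": time; "joints": joint angles; "joint_velocities": joint speeds; "effort": joint torques, N m; "tcp_pos": TCP position; "ee_rot": TCP orientation; "wrist_force": force on the tool from outside, world axes, zero at the start; "moment": the same for the moment, N m; "gripper_width": opening from 0.0 (shut) to 1.0 (fully open); "gripper_force": force on a finger pad.
Only numpy, scipy, OpenCV 4.12 (cv2) and the standard library are available. Lean on these libraries where they do the work, as an engineer would, in place of code of your own. Each camera call takes 0.05 s, during which the arm holds its last target. There are 200 camera calls.

## Working session

There is one attempt and no reset: what is moved stays moved. The work goes in short steps, Python scripts to look and compute and a tool call to move; the robot and the scene stay as the last step left them, time stands still between calls to the robot, and variables do not carry over. Pictures are saved under pics/ and viewed, at most 10 in all, crops included, and the job is handed in when it is done.

Besides the shell and the picture viewer there is one more tool, called after "Call:" as a command line: name --argument value ..., lists and objects as JSON in quotes. drive_tool: Moves the arm, as the interface text tells. Its arguments: {"type":"object","properties":{"rows":{"type":"array"}},"required":["rows"]}

```bash
mkdir -p pics
cat > h.py <<'E'
import numpy as np,cv2
from station import *
def snap(n,f):
    p,d=capture(n); cv2.imwrite('pics/'+f,p[:,:,::-1]); np.savez('pics/'+f+'.npz',p=p,d=d); return p,d
def ray(n,uv,z):
    c=camera_params(n);K,R,t=[np.array(c[k]) for k in('intrinsics','R','t')]
    uv=np.atleast_2d(uv).astype(float)
    r=(R.T@np.linalg.inv(K)@np.c_[uv,np.ones(len(uv))].T).T; o=-R.T@t
    return o+r*((z-o[2])/r[:,2])[:,None]
def pix(n,X):
    c=camera_params(n);K,R,t=[np.array(c[k]) for k in('intrinsics','R','t')]
    q=(K@(R@np.atleast_2d(X).T+t.reshape(3,1))).T; return q[:,:2]/q[:,2:]
E
python3 - <<'E'
from h import *
a,_=snap('top','t0.png');b,_=snap('scene','s0.png')
for n in('top','scene'):
    c=camera_params(n);print(n,np.round(c['intrinsics'],0).tolist(),np.round(-np.array(c['R']).T@np.array(c['t']),3),np.round(c['R'],2).tolist())
print(sense())
E
```

```text
top [[510.0, 0.0, 286.0], [0.0, 510.0, 208.0], [0.0, 0.0, 1.0]] [0.538 0.111 1.779] [[-0.02, -1.0, -0.01], [-1.0, 0.03, -0.04], [0.04, 0.01, -1.0]]
scene [[393.0, 0.0, 276.0], [0.0, 393.0, 210.0], [0.0, 0.0, 1.0]] [1.055 0.761 0.801] [[-0.83, 0.55, -0.02], [0.39, 0.57, -0.72], [-0.39, -0.61, -0.69]]
{'time_s': 0.1, 'joints': array([-4.86658349e+01,  2.20847210e+01,  3.88069651e-01, -2.47123524e-02,
       -6.84117952e+01, -1.48186380e+01]), 'joint_velocities': array([-0.00607066, -0.1517303 ,  0.28258667,  0.13915414, -0.05538082,
       -0.01785946]), 'effort': array([-2.09911859e-04, -3.91689885e+01,  1.87934625e+01,  4.23187986e+00,
        1.34762257e-02, -5.98371912e-05]), 'tcp_pos': array([ 0.27881738, -0.55876005,  0.22159094]), 'ee_rot': array([[-8.94884369e-01, -4.46297059e-01, -9.48902762e-04],
       [-4.46298058e-01,  8.94882786e-01,  1.68606281e-03],
       [ 9.66718728e-05,  1.93232472e-03, -9.99998128e-01]]), 'wrist_force': array([0.607725  , 0.27063032, 0.14899261]), 'moment': array([0.00994456, 0.0210354 , 0.00746435]), 'gripper_force': 0.0, 'gripper_width': 1.0014743160764101}
```

View pics/t0.png

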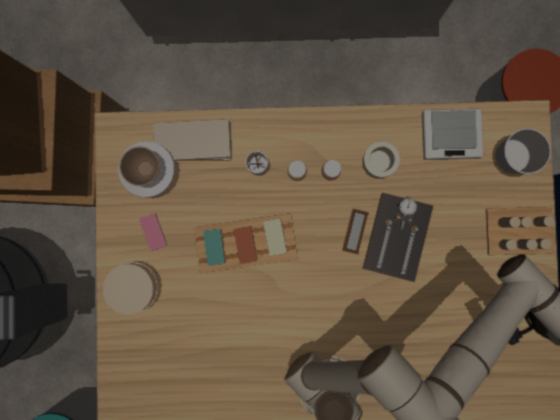

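View pics/s0.png

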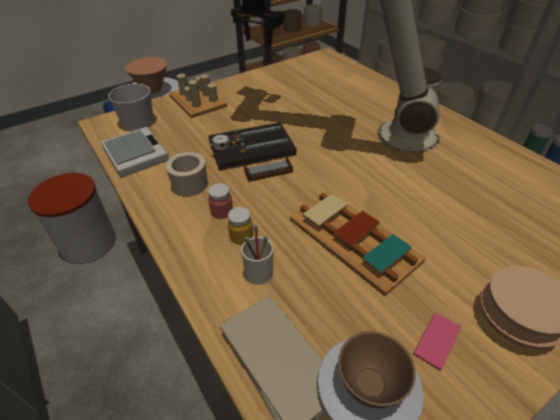

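The teal tile is at top (214,247) and scene (387,254). The pink tile-shaped thing at top (152,232) is a decoy. The gauge is at top (398,238), with its dial on the far side at (408,206). Next I measure these in both views.

```bash
cat > m.py <<'E'
from h import *
def tile(n,p,z=.048):
    h=cv2.cvtColor(p,cv2.COLOR_RGB2HSV)
    m=cv2.inRange(h,(75,90,40),(100,255,255)); 
    r={'top':(190,215,310,290),'scene':(340,220,430,290)}.get(n)
    cs,_=cv2.findContours(m,cv2.RETR_EXTERNAL,cv2.CHAIN_APPROX_NONE)
    out=[]
    for c in cs:
        if cv2.contourArea(c)<60: continue
        X=ray(n,c[:,0,:],z)[:,:2]
        rr=cv2.minAreaRect((X*1000).astype(np.float32)); out.append((c[:,0].mean(0).round(0),np.round(rr[0],1),np.round(rr[1],1),round(rr[2],1)))
    return out
E
python3 - <<'E'
from m import *
T=np.load('pics/t0.png.npz')['p'];S=np.load('pics/s0.png.npz')['p']
for n,p in(('top',T),('scene',S)):
    for o in tile(n,p): print(n,*o)
for n,p in(('top',T),('scene',S)):   # granite: dark low-sat
    h=cv2.cvtColor(p,cv2.COLOR_RGB2GRAY)
    x0,y0,x1,y1=(355,185,440,290) if n=='top' else (200,120,305,172)
    m=np.zeros_like(h);m[y0:y1,x0:x1]=(h[y0:y1,x0:x1]<62)*255
    m=cv2.morphologyEx(m,cv2.MORPH_OPEN,np.ones((3,3)))
    m=cv2.morphologyEx(m,cv2.MORPH_CLOSE,np.ones((9,9)))
    c=max(cv2.findContours(m,0,1)[0],key=cv2.contourArea)
    X=ray(n,c[:,0],.03)[:,:2];rr=cv2.minAreaRect((X*1000).astype(np.float32));print(n,rr,cv2.boundingRect(c))
a=cv2.resize(T[185:290,190:290],None,fx=4,fy=5,interpolation=2)
a=cv2.resize(T[210:275,185:300],(400,226),interpolation=2)
b=cv2.resize(T[185:290,355:440],(486,600),interpolation=2)
c=cv2.resize(S[215:295,330:430],(310,248),interpolation=2)
d=cv2.resize(S[115:185,200:300],(310,217),interpolation=2)
im=np.zeros((600,800,3),np.uint8);im[:600,:486]=b;im[:248,490:]=c;im[250:467,490:]=d;im[470:600,490:720]=cv2.resize(a,(230,130))
im=np.clip(im.astype(float)*1.6,0,255).astype(np.uint8)
cv2.imwrite('pics/c0.png',im[:,:,::-1])
E
```

```text
top [ 51. 417.] [-62.  933.5] [121.4  19.8] 88.8
scene [386. 252.] [491.9 380.9] [116.3  57.8] 7.0
top ((510.305419921875, -249.50479125976562), (178.72134399414062, 264.6027526855469), 73.9316177368164) (364, 194, 68, 87)
scene ((502.427978515625, -227.73983764648438), (303.95263671875, 337.1211242675781), 55.05548858642578) (209, 120, 96, 52)
```

View pics/c0.png

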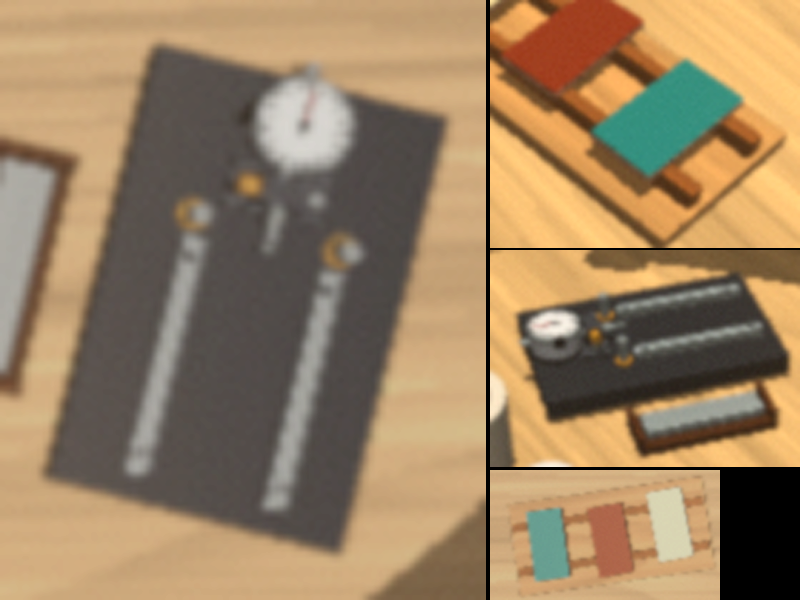

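The crop shows the teal tile (scene 387,254) at the board's +y end, clearly separate from the rust and cream tiles. It also shows the gauge's rails, studs and dial. I'll refine the tile from the top view and use the rails for the gauge axis.

```bash
sed -i 's/(75,90,40)/(75,50,40)/' m.py
python3 - <<'E'
from m import *
T=np.load('pics/t0.png.npz')['p'];S=np.load('pics/s0.png.npz')['p']
for o in tile('top',T):
    if o[0][0]>150: print('top',*o)
for n,p in(('top',T),('scene',S)):
    g=cv2.cvtColor(p,cv2.COLOR_RGB2GRAY).astype(float)
    # rail pixels: sample in approximate gauge frame
    a=np.radians(-16.07);R=np.array([[np.cos(a),-np.sin(a)],[np.sin(a),np.cos(a)]]);C=np.array([.5105,-.2495])
    xs=np.arange(-.16,.16,.001);ys=np.arange(-.11,.11,.001)
    def samp(z):
        XX,YY=np.meshgrid(xs,ys,indexing='ij');W=np.c_[XX.ravel(),YY.ravel()]@R.T+C
        uv=pix(n,np.c_[W,np.full(len(W),z)]).astype(np.float32)
        return cv2.remap(g.astype(np.float32),uv[:,0].reshape(XX.shape),uv[:,1].reshape(XX.shape),1)
    I=samp(.042);
    for s in(-1,1):
        pts=[]
        for i in np.where((xs>-.105)&(xs<.01))[0]:
            j=np.where(abs(ys-s*.042)<.018)[0];w=np.clip(I[i,j]-np.percentile(I[i,j],30)-8,0,None)
            pts.append((xs[i],(w*ys[j]).sum()/w.sum()))
        f=np.polyfit(*np.array(pts).T,1);yc=f[1]
        j=np.where(abs(ys-yc)<.003)[0];pr=I[:,j].mean(1);k=(xs>-.14)&(xs<.0);th=(np.median(pr[(xs>-.1)&(xs<0)])+pr[(xs>-.135)&(xs<-.128)].mean())/2
        print(n,s,'slope deg',np.degrees(f[0]),'y0 mm',yc*1000,'start',xs[k][np.argmax(pr[k]>th)]*1000)
    J=samp(.03); pr=J[:,(abs(ys)<.02)].mean(1);print(n,'near edge x',[round(1000*xs[i]) for i in np.argsort(np.diff(pr))[:3]])
    cv2.imwrite(f'pics/r_{n}.png',I)
E
```

```text
top [214. 247.] [491.2 377. ] [113.3  54.6] 6.4
top -1 slope deg 0.09997350400253412 y0 mm -44.26387959360204 start -139.99999999999997
top 1 slope deg -0.17072765925907846 y0 mm 39.41789172245949 start -139.99999999999997
top near edge x [-136, -135, -137]
scene -1 slope deg 0.19445357350637993 y0 mm -40.37154929543953 start -139.99999999999997
scene 1 slope deg -0.021387383277425343 y0 mm 43.45046088542513 start -139.99999999999997
scene near edge x [-135, -134, -136][ WARN:0@0.244] global loadsave.cpp:1063 imwrite_ Unsupported depth image for selected encoder is fallbacked to CV_8U.
```

Call:
drive_tool --rows '[{"tx":-1.2,"ty":1.5,"tz":0,"ax":0,"ay":0,"az":0,"claw":8.7},{"tx":-2.5,"ty":3.1,"tz":0,"ax":0,"ay":0,"az":0,"claw":8.7},{"tx":-2.5,"ty":3.1,"tz":0,"ax":0,"ay":0,"az":0,"claw":8.7},{"tx":-2.5,"ty":3.1,"tz":0,"ax":0,"ay":0,"az":0,"claw":8.7},{"tx":-2.5,"ty":3.1,"tz":0,"ax":0,"ay":0,"az":0,"claw":8.7},{"tx":-2.5,"ty":3.1,"tz":0,"ax":0,"ay":0,"az":0,"claw":8.7},{"tx":-2.5,"ty":3.1,"tz":0,"ax":0,"ay":0,"az":0,"claw":8.7},{"tx":-2.5,"ty":3.1,"tz":0,"ax":0,"ay":0,"az":0,"claw":8.7},{"tx":-2.5,"ty":3.1,"tz":0,"ax":0,"ay":0,"az":0,"claw":8.7},{"tx":-2.5,"ty":3.1,"tz":0,"ax":0,"ay":0,"az":0,"claw":8.7}]'

```text
time_s: 0.93
tcp_pos: [0.3594, -0.1885, 0.2224]
ee_rot: [[-0.895, -0.446, -0.0], [-0.446, 0.895, 0.0], [0.0, 0.0, -1.0]]
wrist_force: [1.9, -0.5, 0.9]
gripper_width: 1.0
gripper_force: 0.0
```

Call:
drive_tool --rows '[{"tx":-2.5,"ty":3.1,"tz":0,"ax":0,"ay":0,"az":0,"claw":8.7},{"tx":-2.5,"ty":3.1,"tz":0,"ax":0,"ay":0,"az":0,"claw":8.7},{"tx":-2.5,"ty":3.1,"tz":0,"ax":0,"ay":0,"az":0,"claw":8.7},{"tx":-2.5,"ty":3.1,"tz":0,"ax":0,"ay":0,"az":0,"claw":8.7},{"tx":-2.5,"ty":3.1,"tz":0,"ax":0,"ay":0,"az":0,"claw":8.7},{"tx":-2.5,"ty":3.1,"tz":0,"ax":0,"ay":0,"az":0,"claw":8.7},{"tx":-2.5,"ty":3.1,"tz":0,"ax":0,"ay":0,"az":0,"claw":8.7},{"tx":-2.5,"ty":3.1,"tz":0,"ax":0,"ay":0,"az":0,"claw":8.7},{"tx":-2.5,"ty":3.1,"tz":0,"ax":0,"ay":0,"az":0,"claw":8.7},{"tx":-2.5,"ty":3.1,"tz":0,"ax":0,"ay":0,"az":0,"claw":8.7}]'

```text
time_s: 1.77
tcp_pos: [0.4448, 0.2006, 0.2224]
ee_rot: [[-0.895, -0.447, -0.0], [-0.447, 0.895, -0.0], [0.0, -0.0, -1.0]]
wrist_force: [0.3, 0.2, 0.4]
gripper_width: 1.001
gripper_force: 0.0
```

Call:
drive_tool --rows '[{"tx":-2.5,"ty":3.1,"tz":0,"ax":0,"ay":0,"az":0,"claw":8.7},{"tx":-2.5,"ty":3.1,"tz":0,"ax":0,"ay":0,"az":0,"claw":8.7},{"tx":-2.5,"ty":3.1,"tz":0,"ax":0,"ay":0,"az":0,"claw":8.7},{"tx":-2.5,"ty":3.1,"tz":0,"ax":0,"ay":0,"az":0,"claw":8.7},{"tx":-2,"ty":1.8,"tz":0,"ax":0,"ay":0,"az":0,"claw":8.7},{"tx":0,"ty":0,"tz":0,"ax":0,"ay":0,"az":0.12,"claw":8.7},{"tx":0,"ty":0,"tz":0,"ax":0,"ay":0,"az":0.12,"claw":8.7},{"tx":0,"ty":0,"tz":0,"ax":0,"ay":0,"az":0.106,"claw":8.7},{"tx":0,"ty":0,"tz":0,"ax":0,"ay":0,"az":0,"claw":8.7},{"tx":0,"ty":0,"tz":0,"ax":0,"ay":0,"az":0,"claw":8.7}]'

```text
time_s: 2.6
tcp_pos: [0.4889, 0.3792, 0.222]
ee_rot: [[-0.993, -0.119, -0.001], [-0.119, 0.993, -0.001], [0.001, -0.001, -1.0]]
wrist_force: [0.1, -0.3, 0.7]
gripper_width: 0.998
gripper_force: 0.0
```

```bash
cat > go.py <<'E'
import sys
from h import *
def go(x,y,z,yaw):
    s=sense();R=s['ee_rot'];p=s['tcp_pos'];d=R.T@(np.array([x,y,z])-p)
    cy=np.degrees(np.arctan2(R[1,1],R[0,1]))
    c,q=np.cos(np.radians(yaw)),np.sin(np.radians(yaw))
    G=np.array([[q,c,0],[-c,q,0],[0,0,-1.]]) # y=(c,q), z down, x=y x z
    G[:,0]=np.cross(G[:,1],G[:,2]); rv=cv2.Rodrigues(R.T@G)[0].ravel()
    print('t',round(s['time_s'],2),'p',p.round(4),'yaw',round(cy,2),'cm',(d*100).round(2),'rv',rv.round(3),'F',s['wrist_force'].round(1),'w',round(s['gripper_width']*87,1),s['gripper_force'])
if __name__=='__main__': go(*map(float,sys.argv[1:]))
E
python3 go.py .4915 .379 .03 96.7
```

```text
t 2.6 p [0.4889 0.3792 0.222 ] yaw 96.85 cm [-0.27 -0.03 19.2 ] rv [-0.001 -0.001  0.003] F [ 0.1 -0.3  0.7] w 86.9 0.0
```

Call:
drive_tool --rows '[{"tx":-0.27,"ty":0,"tz":2,"ax":0,"ay":0,"az":0,"claw":8.7},{"tx":0,"ty":0,"tz":3,"ax":0,"ay":0,"az":0,"claw":8.7},{"tx":0,"ty":0,"tz":3,"ax":0,"ay":0,"az":0,"claw":8.7},{"tx":0,"ty":0,"tz":3,"ax":0,"ay":0,"az":0,"claw":8.7},{"tx":0,"ty":0,"tz":3,"ax":0,"ay":0,"az":0,"claw":8.7},{"tx":0,"ty":0,"tz":2,"ax":0,"ay":0,"az":0,"claw":8.7},{"tx":0,"ty":0,"tz":1.2,"ax":0,"ay":0,"az":0,"claw":8.7},{"tx":0,"ty":0,"tz":1,"ax":0,"ay":0,"az":0,"claw":8.7},{"tx":0,"ty":0,"tz":1,"ax":0,"ay":0,"az":0,"claw":8.7},{"tx":0,"ty":0,"tz":0,"ax":0,"ay":0,"az":0,"claw":8.7}]'

```text
time_s: 3.43
tcp_pos: [0.4914, 0.3791, 0.0292]
ee_rot: [[-0.993, -0.117, -0.001], [-0.117, 0.993, -0.001], [0.002, -0.001, -1.0]]
wrist_force: [-0.1, -0.2, 0.9]
gripper_width: 1.0
gripper_force: 0.0
```

```bash
python3 - <<'E'
from h import *
p,_=snap('top','t1.png');q,_=snap('scene','s1.png')
im=np.zeros((400,800,3),np.uint8);im[:,:400]=cv2.resize(p[205:285,175:255],(400,400),interpolation=2);im[:,400:]=cv2.resize(q[190:310,320:440],(400,400),interpolation=2)
cv2.imwrite('pics/c1.png',im[:,:,::-1])
E
python3 go.py .4915 .379 .03 96.7
```

```text
t 3.53 p [0.4923 0.38   0.0312] yaw 96.73 cm [ 0.09 -0.09  0.12] rv [0.001 0.001 0.001] F [ 0.5 -0.1  0.2] w 87.1 0.0
```

View pics/c1.png

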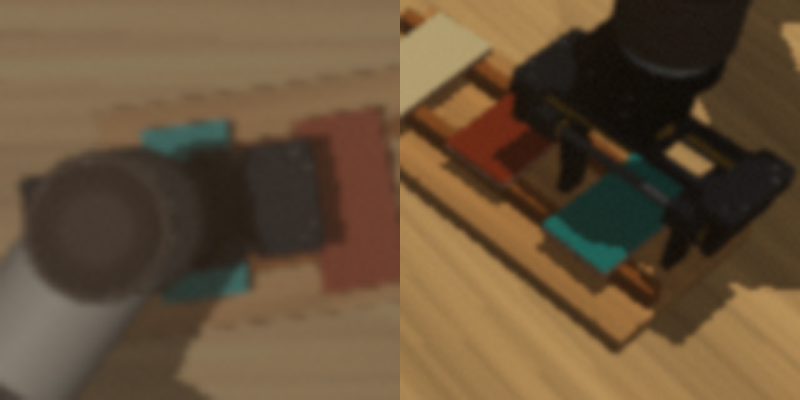

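The fingers straddle the teal tile in the gap between it and the rust tile, and nothing is touching. I close on it now.

Call:
drive_tool --rows '[{"tx":0,"ty":0,"tz":0,"ax":0,"ay":0,"az":0,"claw":7.5},{"tx":0,"ty":0,"tz":0,"ax":0,"ay":0,"az":0,"claw":6.8},{"tx":0,"ty":0,"tz":0,"ax":0,"ay":0,"az":0,"claw":6.4},{"tx":0,"ty":0,"tz":0,"ax":0,"ay":0,"az":0,"claw":6.1},{"tx":0,"ty":0,"tz":0,"ax":0,"ay":0,"az":0,"claw":5.5},{"tx":0,"ty":0,"tz":0,"ax":0,"ay":0,"az":0,"claw":5.5},{"tx":0,"ty":0,"tz":0,"ax":0,"ay":0,"az":0,"claw":5.5},{"tx":0,"ty":0,"tz":0,"ax":0,"ay":0,"az":0,"claw":5.5}]'

```text
time_s: 4.2
tcp_pos: [0.4919, 0.3797, 0.0309]
ee_rot: [[-0.993, -0.117, 0.0], [-0.117, 0.993, 0.0], [-0.0, 0.0, -1.0]]
wrist_force: [-1.2, -0.5, 2.2]
gripper_width: 0.684
gripper_force: 30.0
```

Call:
drive_tool --rows '[{"tx":0,"ty":0,"tz":-0.3,"ax":0,"ay":0,"az":0,"claw":5.5},{"tx":0,"ty":0,"tz":-0.5,"ax":0,"ay":0,"az":0,"claw":5.5},{"tx":0,"ty":0,"tz":-1,"ax":0,"ay":0,"az":0,"claw":5.5},{"tx":0,"ty":0,"tz":-2,"ax":0,"ay":0,"az":0,"claw":5.5},{"tx":0,"ty":0,"tz":-2,"ax":0,"ay":0,"az":0,"claw":5.5},{"tx":0,"ty":0,"tz":-2,"ax":0,"ay":0,"az":0,"claw":5.5},{"tx":0,"ty":0,"tz":-2,"ax":0,"ay":0,"az":0,"claw":5.5},{"tx":0,"ty":0,"tz":-1,"ax":0,"ay":0,"az":0,"claw":5.5},{"tx":0,"ty":0,"tz":0,"ax":0,"ay":0,"az":0,"claw":5.5}]'

```text
time_s: 4.95
tcp_pos: [0.493, 0.3809, 0.142]
ee_rot: [[-0.993, -0.117, 0.004], [-0.117, 0.993, 0.005], [-0.005, 0.004, -1.0]]
wrist_force: [0.5, 0.4, -1.5]
gripper_width: 0.684
gripper_force: 30.0
```

```bash
python3 - <<'E'
from m import *
p,_=snap('top','t2.png');q,_=snap('scene','s2.png')
for n,i in(('top',p),('scene',q)):
    for o in tile(n,i,.155): 
        print(n,*o)
cv2.imwrite('pics/c2.png',cv2.resize(q[150:330,280:480],(600,540),interpolation=2)[:,:,::-1])
E
python3 go.py .461 -.236 .14 163.95
```

```text
top [ 51. 417.] [-24.9 882.7] [113.9  18.6] 88.8
top [206. 232.] [540.8 384. ] [17.  52.2] 5.7
scene [390. 225.] [505.  382.1] [90.3 57.6] 6.9
t 5.05 p [0.4914 0.3794 0.1383] yaw 96.67 cm [ 10.17 -60.77  -0.18] rv [ 1.000e-03 -0.000e+00 -1.174e+00] F [ 0.3 -0.4 -2.3] w 60.0 29.999124705791473
```

View pics/c2.png

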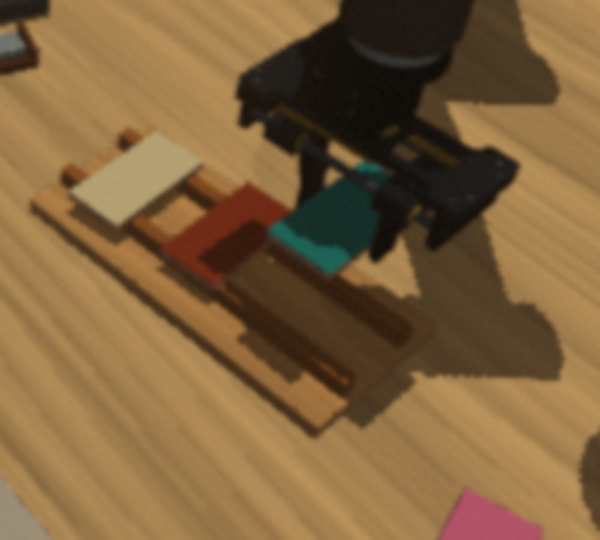

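The tile is gripped level with a 60.0 mm opening, and the other tiles are undisturbed. I carry it to the gauge.

Call:
drive_tool --rows '[{"tx":0.2,"ty":-1.2,"tz":0,"ax":0,"ay":0,"az":0,"claw":5.5},{"tx":0.4,"ty":-2.4,"tz":0,"ax":0,"ay":0,"az":0,"claw":5.5},{"tx":0.55,"ty":-3.3,"tz":0,"ax":0,"ay":0,"az":0,"claw":5.5},{"tx":0.55,"ty":-3.3,"tz":0,"ax":0,"ay":0,"az":0,"claw":5.5},{"tx":0.55,"ty":-3.3,"tz":0,"ax":0,"ay":0,"az":0,"claw":5.5},{"tx":0.55,"ty":-3.3,"tz":0,"ax":0,"ay":0,"az":0,"claw":5.5},{"tx":0.55,"ty":-3.3,"tz":0,"ax":0,"ay":0,"az":0,"claw":5.5},{"tx":0.55,"ty":-3.3,"tz":0,"ax":0,"ay":0,"az":0,"claw":5.5},{"tx":0.55,"ty":-3.3,"tz":0,"ax":0,"ay":0,"az":0,"claw":5.5},{"tx":0.55,"ty":-3.3,"tz":0,"ax":0,"ay":0,"az":0,"claw":5.5}]'

```text
time_s: 5.88
tcp_pos: [0.4753, 0.0733, 0.1372]
ee_rot: [[-0.993, -0.116, -0.003], [-0.116, 0.993, -0.001], [0.003, -0.001, -1.0]]
wrist_force: [0.6, 0.6, -1.4]
gripper_width: 0.685
gripper_force: 30.0
```

Call:
drive_tool --rows '[{"tx":0.55,"ty":-3.3,"tz":0,"ax":0,"ay":0,"az":0,"claw":5.5},{"tx":0.55,"ty":-3.3,"tz":0,"ax":0,"ay":0,"az":0,"claw":5.5},{"tx":0.55,"ty":-3.3,"tz":0,"ax":0,"ay":0,"az":0,"claw":5.5},{"tx":0.55,"ty":-3.3,"tz":0,"ax":0,"ay":0,"az":0,"claw":5.5},{"tx":0.55,"ty":-3.3,"tz":0,"ax":0,"ay":0,"az":0,"claw":5.5},{"tx":0.55,"ty":-3.3,"tz":0,"ax":0,"ay":0,"az":0,"claw":5.5},{"tx":0.55,"ty":-3.3,"tz":0,"ax":0,"ay":0,"az":0,"claw":5.5},{"tx":0.5,"ty":-2.8,"tz":0,"ax":0,"ay":0,"az":0,"claw":5.5},{"tx":0.3,"ty":-1.5,"tz":0,"ax":0,"ay":0,"az":0,"claw":5.5},{"tx":0,"ty":0,"tz":0,"ax":0,"ay":0,"az":-0.06,"claw":5.5}]'

```text
time_s: 6.72
tcp_pos: [0.4607, -0.2045, 0.1368]
ee_rot: [[-0.985, -0.172, -0.004], [-0.172, 0.985, 0.0], [0.004, 0.001, -1.0]]
wrist_force: [-0.2, -0.3, -0.8]
gripper_width: 0.685
gripper_force: 30.0
```

Call:
drive_tool --rows '[{"tx":0,"ty":0,"tz":0,"ax":0,"ay":0,"az":-0.12,"claw":5.5},{"tx":0,"ty":0,"tz":0,"ax":0,"ay":0,"az":-0.12,"claw":5.5},{"tx":0,"ty":0,"tz":0,"ax":0,"ay":0,"az":-0.12,"claw":5.5},{"tx":0,"ty":0,"tz":0,"ax":0,"ay":0,"az":-0.12,"claw":5.5},{"tx":0,"ty":0,"tz":0,"ax":0,"ay":0,"az":-0.12,"claw":5.5},{"tx":0,"ty":0,"tz":0,"ax":0,"ay":0,"az":-0.12,"claw":5.5},{"tx":0,"ty":0,"tz":0,"ax":0,"ay":0,"az":-0.12,"claw":5.5},{"tx":0,"ty":0,"tz":0,"ax":0,"ay":0,"az":-0.12,"claw":5.5},{"tx":0,"ty":0,"tz":0,"ax":0,"ay":0,"az":-0.12,"claw":5.5},{"tx":0,"ty":0,"tz":0,"ax":0,"ay":0,"az":-0.034,"claw":5.5}]'

```text
time_s: 7.55
tcp_pos: [0.4611, -0.2018, 0.137]
ee_rot: [[-0.272, -0.962, -0.003], [-0.962, 0.272, 0.001], [0.0, 0.004, -1.0]]
wrist_force: [0.2, 0.0, -1.0]
gripper_width: 0.684
gripper_force: 30.0
```

Call:
drive_tool --rows '[{"tx":0,"ty":0,"tz":0,"ax":0,"ay":0,"az":0,"claw":5.5},{"tx":0,"ty":0,"tz":0,"ax":0,"ay":0,"az":0,"claw":5.5}]'

```text
time_s: 7.72
tcp_pos: [0.4616, -0.2018, 0.1375]
ee_rot: [[-0.278, -0.961, -0.003], [-0.961, 0.278, 0.0], [0.0, 0.003, -1.0]]
wrist_force: [-1.4, -0.9, -0.1]
gripper_width: 0.684
gripper_force: 30.0
```

```bash
python3 go.py .4614 -.2359 .06 163.95
```

```text
t 7.72 p [ 0.4616 -0.2018  0.1375] yaw 163.86 cm [ 3.28 -0.95  7.75] rv [ 0.003 -0.    -0.002] F [-1.4 -0.9 -0.1] w 59.5 29.99906748533249
```

Call:
drive_tool --rows '[{"tx":1,"ty":-0.3,"tz":0.5,"ax":0,"ay":0,"az":0,"claw":5.5},{"tx":1.28,"ty":-0.35,"tz":1.5,"ax":0,"ay":0,"az":0,"claw":5.5},{"tx":1,"ty":-0.3,"tz":2,"ax":0,"ay":0,"az":0,"claw":5.5},{"tx":0,"ty":0,"tz":2,"ax":0,"ay":0,"az":0,"claw":5.5},{"tx":0,"ty":0,"tz":1.5,"ax":0.003,"ay":0,"az":0,"claw":5.5},{"tx":0,"ty":0,"tz":0.5,"ax":0,"ay":0,"az":0,"claw":5.5},{"tx":0,"ty":0,"tz":0,"ax":0,"ay":0,"az":0,"claw":5.5},{"tx":0,"ty":0,"tz":0,"ax":0,"ay":0,"az":0,"claw":5.5}]'

```text
time_s: 8.38
tcp_pos: [0.4632, -0.2362, 0.0587]
ee_rot: [[-0.276, -0.961, 0.003], [-0.961, 0.276, -0.001], [0.0, -0.003, -1.0]]
wrist_force: [-0.1, -0.8, -0.1]
gripper_width: 0.687
gripper_force: 30.0
```

```bash
python3 - <<'E'
from m import *
p,_=snap('top','t3.png');q,_=snap('scene','s3.png')
for n,i in(('top',p),('scene',q)):
    for o in tile(n,i,.074): print(n,*o)
im=np.zeros((500,800,3),np.uint8);im[:,:400]=cv2.resize(p[180:295,350:442],(400,500),interpolation=2);im[:,400:]=cv2.resize(q[80:200,190:286],(400,500),interpolation=2)
cv2.imwrite('pics/c3.png',np.clip(im[:,:,::-1]*1.5,0,255))
E
python3 go.py .4614 -.2359 .035 163.95
```

```text
top [ 50. 417.] [-52.9 922.8] [122.9  19.5] 88.8
scene [264. 128.] [ 463.3 -236.3] [112.8  54. ] 73.7
t 8.48 p [ 0.4638 -0.2362  0.0596] yaw 163.97 cm [0.04 0.25 2.46] rv [-0.005 -0.     0.   ] F [ 0.4  0.2 -1.2] w 59.9 29.999114871025085[ WARN:0@0.815] global loadsave.cpp:1063 imwrite_ Unsupported depth image for selected encoder is fallbacked to CV_8U.
```

View pics/c3.png

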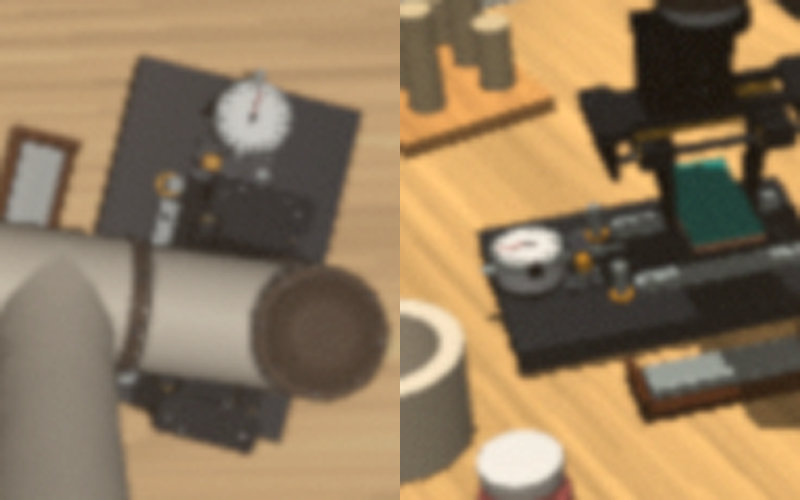

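Seen from both views, the tile is level, square over the rails and well short of the plunger. I lower it.

Call:
drive_tool --rows '[{"tx":0,"ty":0.2,"tz":0.5,"ax":0,"ay":0,"az":0,"claw":5.5},{"tx":0,"ty":0,"tz":0.8,"ax":0,"ay":0,"az":0,"claw":5.5},{"tx":0,"ty":0,"tz":0.4,"ax":0,"ay":0,"az":0,"claw":5.5},{"tx":0,"ty":0,"tz":0.2,"ax":0,"ay":0,"az":0,"claw":5.5},{"tx":0,"ty":0,"tz":0.1,"ax":0,"ay":0,"az":0,"claw":5.5},{"tx":0,"ty":0,"tz":0,"ax":0,"ay":0,"az":0,"claw":5.5},{"tx":0,"ty":0,"tz":0,"ax":0,"ay":0,"az":0,"claw":5.5}]'

```text
time_s: 9.07
tcp_pos: [0.4612, -0.2353, 0.0385]
ee_rot: [[-0.276, -0.961, 0.003], [-0.961, 0.276, -0.001], [0.0, -0.003, -1.0]]
wrist_force: [0.3, -0.5, 0.1]
gripper_width: 0.681
gripper_force: 30.0
```

Call:
drive_tool --rows '[{"tx":0,"ty":0,"tz":0.1,"ax":0,"ay":0,"az":0,"claw":5.5},{"tx":0,"ty":0,"tz":0.1,"ax":0,"ay":0,"az":0,"claw":5.5},{"tx":0,"ty":0,"tz":0,"ax":0,"ay":0,"az":0,"claw":5.5}]'

```text
time_s: 9.32
tcp_pos: [0.4611, -0.2353, 0.0365]
ee_rot: [[-0.276, -0.961, 0.003], [-0.961, 0.276, -0.001], [-0.0, -0.003, -1.0]]
wrist_force: [0.2, -0.9, -0.8]
gripper_width: 0.684
gripper_force: 30.0
```

Call:
drive_tool --rows '[{"tx":0,"ty":0,"tz":0.1,"ax":0,"ay":0,"az":0,"claw":5.5},{"tx":0,"ty":0,"tz":0,"ax":0,"ay":0,"az":0,"claw":5.5}]'

```text
time_s: 9.48
tcp_pos: [0.461, -0.2353, 0.0354]
ee_rot: [[-0.276, -0.961, 0.003], [-0.961, 0.276, -0.001], [-0.0, -0.003, -1.0]]
wrist_force: [0.0, 0.8, -1.1]
gripper_width: 0.69
gripper_force: 30.0
```

Call:
drive_tool --rows '[{"tx":0,"ty":0,"tz":0.05,"ax":0,"ay":0,"az":0,"claw":5.5},{"tx":0,"ty":0,"tz":0.05,"ax":0,"ay":0,"az":0,"claw":5.5},{"tx":0,"ty":0,"tz":0,"ax":0,"ay":0,"az":0,"claw":5.5}]'

```text
time_s: 9.73
tcp_pos: [0.4612, -0.2354, 0.0349]
ee_rot: [[-0.276, -0.961, 0.003], [-0.961, 0.276, -0.001], [0.0, -0.003, -1.0]]
wrist_force: [-0.4, 1.5, 2.0]
gripper_width: 0.688
gripper_force: 30.0
```

Call:
drive_tool --rows '[{"tx":0,"ty":0,"tz":0.05,"ax":0,"ay":0,"az":0,"claw":5.5},{"tx":0,"ty":0,"tz":0,"ax":0,"ay":0,"az":0,"claw":5.5},{"tx":0,"ty":0,"tz":0,"ax":0,"ay":0,"az":0,"claw":5.5}]'

```text
time_s: 9.98
tcp_pos: [0.4612, -0.2354, 0.0349]
ee_rot: [[-0.276, -0.961, 0.003], [-0.961, 0.276, -0.001], [0.0, -0.003, -1.0]]
wrist_force: [-1.2, 1.4, 5.8]
gripper_width: 0.686
gripper_force: 30.0
```

The tile is on the rails (6 N contact). I release it and rise.

Call:
drive_tool --rows '[{"tx":0,"ty":0,"tz":0,"ax":0,"ay":0,"az":0,"claw":6.2},{"tx":0,"ty":0,"tz":0,"ax":0,"ay":0,"az":0,"claw":6.6},{"tx":0,"ty":0,"tz":0,"ax":0,"ay":0,"az":0,"claw":7.2},{"tx":0,"ty":0,"tz":0,"ax":0,"ay":0,"az":0,"claw":7.8},{"tx":0,"ty":0,"tz":0,"ax":0,"ay":0,"az":0,"claw":8},{"tx":0,"ty":0,"tz":0,"ax":0,"ay":0,"az":0,"claw":8},{"tx":0,"ty":0,"tz":-0.5,"ax":0,"ay":0,"az":0,"claw":8},{"tx":0,"ty":0,"tz":-1.5,"ax":0,"ay":0,"az":0,"claw":8},{"tx":0,"ty":0,"tz":-3,"ax":0,"ay":0,"az":0,"claw":8},{"tx":0,"ty":0,"tz":-3,"ax":0,"ay":0,"az":0,"claw":8}]'

```text
time_s: 10.82
tcp_pos: [0.46, -0.2351, 0.1144]
ee_rot: [[-0.276, -0.961, -0.0], [-0.961, 0.276, -0.0], [0.0, 0.0, -1.0]]
wrist_force: [1.6, 0.4, 0.4]
gripper_width: 0.918
gripper_force: 0.0
```

Call:
drive_tool --rows '[{"tx":0,"ty":2,"tz":0,"ax":0,"ay":0,"az":0.06,"claw":6},{"tx":0,"ty":0,"tz":0,"ax":0,"ay":0,"az":-0.06,"claw":4},{"tx":0,"ty":2.5,"tz":0,"ax":0,"ay":0,"az":0,"claw":2},{"tx":0,"ty":2,"tz":0,"ax":0,"ay":0,"az":0,"claw":0},{"tx":0,"ty":0,"tz":0,"ax":0,"ay":0,"az":0.12,"claw":0},{"tx":0,"ty":0,"tz":0,"ax":0,"ay":0,"az":0.12,"claw":0},{"tx":0,"ty":0,"tz":0,"ax":0,"ay":0,"az":0.12,"claw":0},{"tx":0,"ty":0,"tz":0,"ax":0,"ay":0,"az":0.12,"claw":0},{"tx":0,"ty":0,"tz":0,"ax":0,"ay":0,"az":0.12,"claw":0},{"tx":0,"ty":0,"tz":0,"ax":0,"ay":0,"az":0.12,"claw":0}]'

```text
time_s: 11.65
tcp_pos: [0.3984, -0.2173, 0.1143]
ee_rot: [[-0.845, -0.535, 0.003], [-0.535, 0.845, -0.001], [-0.002, -0.003, -1.0]]
wrist_force: [-0.2, 1.1, 1.1]
gripper_width: 0.243
gripper_force: 0.0
```

Call:
drive_tool --rows '[{"tx":0,"ty":0,"tz":0,"ax":0,"ay":0,"az":0.12,"claw":0},{"tx":0,"ty":0,"tz":0,"ax":0,"ay":0,"az":0.12,"claw":0},{"tx":0,"ty":0,"tz":0,"ax":0,"ay":0,"az":0.12,"claw":0},{"tx":0,"ty":0,"tz":0,"ax":0,"ay":0,"az":0.12,"claw":0},{"tx":0,"ty":0,"tz":0,"ax":0,"ay":0,"az":0.12,"claw":0},{"tx":0,"ty":0,"tz":0,"ax":0,"ay":0,"az":0.12,"claw":0},{"tx":0,"ty":0,"tz":0,"ax":0,"ay":0,"az":0.12,"claw":0},{"tx":0,"ty":0,"tz":0,"ax":0,"ay":0,"az":0.01,"claw":0},{"tx":0,"ty":0,"tz":0,"ax":0,"ay":0,"az":0,"claw":0},{"tx":0,"ty":0,"tz":0,"ax":0,"ay":0,"az":0,"claw":0}]'

```text
time_s: 12.48
tcp_pos: [0.3984, -0.2173, 0.114]
ee_rot: [[-0.962, 0.273, 0.003], [0.273, 0.962, -0.001], [-0.003, 0.0, -1.0]]
wrist_force: [-0.3, -0.0, -0.3]
gripper_width: 0.008
gripper_force: 0.0
```

```bash
python3 - <<'E'
from m import *
p,_=snap('top','t4.png');q,_=snap('scene','s4.png')
for n,i in(('top',p),('scene',q)):
    for o in tile(n,i,.052): print(n,*o)
a=np.radians(-16.05);u=np.array([np.cos(a),np.sin(a)]);C=np.array([.5094,-.2497])
d=sense()['tcp_pos'][:2]-C;print('tcp gauge',d@u,d@[-u[1],u[0]]);print(C-.115*u)
im=np.zeros((500,800,3),np.uint8);im[:,:400]=cv2.resize(p[180:295,350:442],(400,500),interpolation=2);im[:,400:]=cv2.resize(q[80:200,190:286],(400,500),interpolation=2)
cv2.imwrite('pics/c4.png',np.clip(im[:,:,::-1]*1.5,0,255).astype(np.uint8))
E
python3 go.py .3989 -.2179 .036 73.95
```

```text
top [ 50. 417.] [-60.5 935. ] [121.1  19.7] 88.8
top [396. 251.] [ 462.  -238.6] [121.2  60. ] 73.9
scene [265. 134.] [ 463.6 -232.7] [114.9  60. ] 74.8
tcp gauge -0.11561546305417988 0.0004320849317061472
[ 0.39888261 -0.21790525]
t 12.58 p [ 0.3984 -0.2173  0.1139] yaw 74.09 cm [-0.04 -0.04  7.79] rv [0.    0.003 0.003] F [-0.7  0.1  0.7] w 0.4 0.0
```

View pics/c4.png

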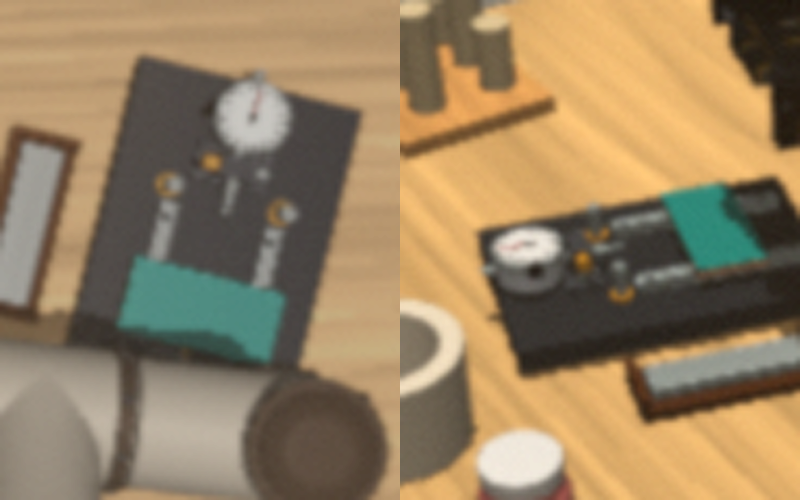

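The tile lies square on both rails, within about 1 mm of the gauge's centre line and short of the plunger. The shut fingers go down behind it.

Call:
drive_tool --rows '[{"tx":0,"ty":0,"tz":1,"ax":0,"ay":0,"az":0,"claw":0},{"tx":0,"ty":0,"tz":2.5,"ax":0,"ay":0,"az":0,"claw":0},{"tx":0,"ty":0,"tz":2.5,"ax":0,"ay":0,"az":0.003,"claw":0},{"tx":0,"ty":0,"tz":1.2,"ax":0,"ay":0,"az":0,"claw":0},{"tx":0,"ty":0,"tz":0.5,"ax":0,"ay":0,"az":0,"claw":0},{"tx":0,"ty":0,"tz":0,"ax":0,"ay":0,"az":0,"claw":0},{"tx":-0.5,"ty":0,"tz":0,"ax":0,"ay":0,"az":0,"claw":0},{"tx":-0.7,"ty":0,"tz":0,"ax":0,"ay":0,"az":0,"claw":0},{"tx":-0.5,"ty":0,"tz":0,"ax":0,"ay":0,"az":0,"claw":0},{"tx":-0.3,"ty":0,"tz":0,"ax":0,"ay":0,"az":0,"claw":0}]'

```text
time_s: 13.42
tcp_pos: [0.4198, -0.2234, 0.0379]
ee_rot: [[-0.961, 0.278, 0.006], [0.278, 0.961, -0.001], [-0.006, 0.0, -1.0]]
wrist_force: [0.7, -0.3, -0.0]
gripper_width: 0.003
gripper_force: 0.0
```

Call:
drive_tool --rows '[{"tx":-0.3,"ty":0,"tz":0,"ax":0,"ay":0,"az":0,"claw":0},{"tx":-0.3,"ty":0,"tz":0,"ax":0,"ay":0,"az":0,"claw":0},{"tx":-0.3,"ty":0,"tz":0,"ax":0,"ay":0,"az":0,"claw":0},{"tx":-0.3,"ty":0,"tz":0,"ax":0,"ay":0,"az":0,"claw":0},{"tx":-0.3,"ty":0,"tz":0,"ax":0,"ay":0,"az":0,"claw":0},{"tx":-0.3,"ty":0,"tz":0,"ax":0,"ay":0,"az":0,"claw":0},{"tx":-0.3,"ty":0,"tz":0,"ax":0,"ay":0,"az":0,"claw":0},{"tx":-0.3,"ty":0,"tz":0,"ax":0,"ay":0,"az":0,"claw":0},{"tx":-0.3,"ty":0,"tz":0,"ax":0,"ay":0,"az":0,"claw":0}]'

```text
time_s: 14.17
tcp_pos: [0.444, -0.2305, 0.0369]
ee_rot: [[-0.96, 0.278, 0.003], [0.278, 0.96, -0.001], [-0.003, 0.0, -1.0]]
wrist_force: [-0.2, 0.2, 0.7]
gripper_width: 0.005
gripper_force: 0.2
```

```bash
cat > st.py <<'E'
from m import *
import sys
p,_=snap('top','x.png');q,_=snap('scene','y.png')
for n,i in(('top',p),('scene',q)):
    for o in tile(n,i,.052):
        if o[0][0]>100: print(n,*o)
a=np.radians(-16.05);u=np.array([np.cos(a),np.sin(a)]);C=np.array([.5094,-.2497])
s=sense();d=s['tcp_pos'][:2]-C;F=s['wrist_force'];print(s['time_s'],'tcp gauge mm',1000*d@u,1000*d@[-u[1],u[0]],'z',s['tcp_pos'][2],'push',-F[:2]@u,'side',F[:2]@[-u[1],u[0]],'Fz',F[2])
E
python3 st.py
```

```text
top [398. 240.] [ 497.  -249.2] [122.3  34. ] 76.0
scene [258. 136.] [ 487.5 -239.4] [115.2  60.5] 74.1
14.2667 tcp gauge mm -67.63195734133706 0.3799850451520155 z 0.03699237429922006 push -0.21750127935512967 side 0.4578474037698275 Fz 0.7139198518141833
```

Call:
drive_tool --rows '[{"tx":-0.25,"ty":0,"tz":0,"ax":0,"ay":0,"az":0,"claw":0},{"tx":-0.25,"ty":0,"tz":0,"ax":0,"ay":0,"az":0,"claw":0},{"tx":-0.25,"ty":0,"tz":0,"ax":0,"ay":0,"az":0,"claw":0},{"tx":-0.25,"ty":0,"tz":0,"ax":0,"ay":0,"az":0,"claw":0},{"tx":-0.25,"ty":0,"tz":0,"ax":0,"ay":0,"az":0,"claw":0},{"tx":-0.2,"ty":0,"tz":0,"ax":0,"ay":0,"az":0,"claw":0},{"tx":-0.15,"ty":0,"tz":0,"ax":0,"ay":0,"az":0,"claw":0},{"tx":-0.1,"ty":0,"tz":0,"ax":0,"ay":0,"az":0,"claw":0},{"tx":0,"ty":0,"tz":0,"ax":0,"ay":0,"az":0,"claw":0}]'

```text
time_s: 15.02
tcp_pos: [0.4604, -0.2353, 0.037]
ee_rot: [[-0.96, 0.278, 0.003], [0.278, 0.96, -0.001], [-0.003, 0.0, -1.0]]
wrist_force: [-1.0, -0.3, 0.3]
gripper_width: 0.006
gripper_force: 0.0
```

```bash
python3 st.py
```

```text
top [400. 235.] [ 514.2 -253.6] [121.7  33. ] 76.0
scene [253. 136.] [ 502.8 -243.7] [114.   58.1] 73.5
15.1167 tcp gauge mm -51.206896767678394 0.31202701269352584 z 0.03711921647363606 push -0.8091690181573327 side -0.3276278476414479 Fz 0.13946993532256433
```

Call:
drive_tool --rows '[{"tx":-0.1,"ty":0,"tz":0,"ax":0,"ay":0,"az":0,"claw":0},{"tx":-0.1,"ty":0,"tz":0,"ax":0,"ay":0,"az":0,"claw":0},{"tx":-0.1,"ty":0,"tz":0,"ax":0,"ay":0,"az":0,"claw":0},{"tx":-0.1,"ty":0,"tz":0,"ax":0,"ay":0,"az":0,"claw":0},{"tx":-0.1,"ty":0,"tz":0,"ax":0,"ay":0,"az":0,"claw":0},{"tx":0,"ty":0,"tz":0,"ax":0,"ay":0,"az":0,"claw":0}]'

```text
time_s: 15.62
tcp_pos: [0.4652, -0.2367, 0.0371]
ee_rot: [[-0.96, 0.278, 0.003], [0.278, 0.96, -0.001], [-0.003, -0.0, -1.0]]
wrist_force: [0.3, -0.2, -0.4]
gripper_width: 0.005
gripper_force: 0.0
```

Call:
drive_tool --rows '[{"tx":-0.1,"ty":0,"tz":0,"ax":0,"ay":0,"az":0,"claw":0},{"tx":-0.1,"ty":0,"tz":0,"ax":0,"ay":0,"az":0,"claw":0},{"tx":0,"ty":0,"tz":0,"ax":0,"ay":0,"az":0,"claw":0}]'

```text
time_s: 15.87
tcp_pos: [0.4671, -0.2372, 0.037]
ee_rot: [[-0.96, 0.278, 0.003], [0.278, 0.96, -0.001], [-0.003, -0.0, -1.0]]
wrist_force: [0.6, 0.9, -0.1]
gripper_width: 0.007
gripper_force: 0.0
```

Call:
drive_tool --rows '[{"tx":-0.1,"ty":0,"tz":0,"ax":0,"ay":0,"az":0,"claw":0},{"tx":-0.1,"ty":0,"tz":0,"ax":0,"ay":0,"az":0,"claw":0},{"tx":0,"ty":0,"tz":0,"ax":0,"ay":0,"az":0,"claw":0}]'

```text
time_s: 16.12
tcp_pos: [0.4682, -0.2376, 0.0369]
ee_rot: [[-0.96, 0.279, 0.001], [0.279, 0.96, -0.0], [-0.002, -0.0, -1.0]]
wrist_force: [-1.1, 0.4, 0.7]
gripper_width: 0.006
gripper_force: 0.8
```

```bash
python3 st.py
```

```text
top [400. 232.] [ 525.3 -257.5] [122.  30.] 79.1
scene [251. 137.] [ 510.6 -246. ] [114.   58.3] 73.7
16.2167 tcp gauge mm -42.91892526606574 0.24359338305871991 z 0.036924552506398006 push 2.4562624930044255 side 0.15250496129370128 Fz 1.08780271407016
```

The plunger has been reached (2.5 N). I push on in small steps.

Call:
drive_tool --rows '[{"tx":-0.1,"ty":0,"tz":0,"ax":0,"ay":0,"az":0,"claw":0},{"tx":-0.1,"ty":0,"tz":0,"ax":0,"ay":0,"az":0,"claw":0},{"tx":-0.1,"ty":0,"tz":0,"ax":0,"ay":0,"az":0,"claw":0},{"tx":0,"ty":0,"tz":0,"ax":0,"ay":0,"az":0,"claw":0},{"tx":0,"ty":0,"tz":0,"ax":0,"ay":0,"az":0,"claw":0}]'

```text
time_s: 16.63
tcp_pos: [0.47, -0.2383, 0.0368]
ee_rot: [[-0.96, 0.279, -0.001], [0.279, 0.96, -0.0], [0.0, -0.0, -1.0]]
wrist_force: [-4.0, 1.2, 2.6]
gripper_width: 0.004
gripper_force: 2.4
```

Call:
drive_tool --rows '[{"tx":-0.1,"ty":0,"tz":0,"ax":0,"ay":0,"az":0,"claw":0},{"tx":-0.1,"ty":0,"tz":0,"ax":0,"ay":0,"az":0,"claw":0},{"tx":0,"ty":0,"tz":0,"ax":0,"ay":0,"az":0,"claw":0},{"tx":0,"ty":0,"tz":0,"ax":0,"ay":0,"az":0,"claw":0}]'

```text
time_s: 16.97
tcp_pos: [0.4718, -0.2388, 0.0368]
ee_rot: [[-0.96, 0.279, -0.001], [0.279, 0.96, 0.0], [0.001, -0.0, -1.0]]
wrist_force: [-5.7, 2.3, 3.6]
gripper_width: 0.004
gripper_force: 2.7
```

```bash
python3 st.py
```

```text
top [400. 231.] [ 529.5 -257.8] [122.1  28.3] 79.1
scene [250. 137.] [ 514.1 -247.8] [115.   59.8] 75.6
17.0667 tcp gauge mm -39.018405525562585 0.048152395868417026 z 0.03679900935558845 push 4.549501165320607 side 0.7129263392533934 Fz 3.083224944035501
```

Call:
drive_tool --rows '[{"tx":-0.1,"ty":0,"tz":0,"ax":0,"ay":0,"az":0,"claw":0},{"tx":-0.05,"ty":0,"tz":0,"ax":0,"ay":0,"az":0,"claw":0},{"tx":0,"ty":0,"tz":0,"ax":0,"ay":0,"az":0,"claw":0},{"tx":0,"ty":0,"tz":0,"ax":0,"ay":0,"az":0,"claw":0}]'

```text
time_s: 17.4
tcp_pos: [0.4731, -0.2392, 0.0368]
ee_rot: [[-0.96, 0.279, -0.001], [0.279, 0.96, 0.0], [0.001, -0.0, -1.0]]
wrist_force: [-5.3, 2.8, 3.2]
gripper_width: 0.003
gripper_force: 2.8
```

Call:
drive_tool --rows '[{"tx":-0.05,"ty":0,"tz":0,"ax":0,"ay":0,"az":0,"claw":0},{"tx":-0.05,"ty":0,"tz":0,"ax":0,"ay":0,"az":0,"claw":0},{"tx":0,"ty":0,"tz":0,"ax":0,"ay":0,"az":0,"claw":0},{"tx":0,"ty":0,"tz":0,"ax":0,"ay":0,"az":0,"claw":0}]'

```text
time_s: 17.73
tcp_pos: [0.474, -0.2395, 0.0368]
ee_rot: [[-0.96, 0.279, -0.001], [0.279, 0.96, 0.0], [0.001, -0.0, -1.0]]
wrist_force: [-5.4, 2.3, 4.1]
gripper_width: 0.006
gripper_force: 3.0
```

```bash
python3 st.py
```

```text
top [401. 230.] [ 531.7 -258.2] [122.1  27.2] 79.1
scene [249. 137.] [ 516.7 -248. ] [114.8  58.1] 73.9
17.8333 tcp gauge mm -36.88019703813811 0.03329214524356532 z 0.03681567187662908 push 5.919241178003077 side 0.22559706059718215 Fz 4.210268618709155
```

Call:
drive_tool --rows '[{"tx":-0.05,"ty":0,"tz":0,"ax":0,"ay":0,"az":0,"claw":0},{"tx":0,"ty":0,"tz":0,"ax":0,"ay":0,"az":0,"claw":0},{"tx":0,"ty":0,"tz":0,"ax":0,"ay":0,"az":0,"claw":0}]'

```text
time_s: 18.08
tcp_pos: [0.474, -0.2395, 0.0368]
ee_rot: [[-0.96, 0.279, -0.002], [0.279, 0.96, 0.0], [0.002, -0.0, -1.0]]
wrist_force: [-6.2, 2.7, 5.1]
gripper_width: 0.007
gripper_force: 3.4
```

Call:
drive_tool --rows '[{"tx":-0.05,"ty":0,"tz":0,"ax":0,"ay":0,"az":0,"claw":0},{"tx":0,"ty":0,"tz":0,"ax":0,"ay":0,"az":0,"claw":0},{"tx":0,"ty":0,"tz":0,"ax":0,"ay":0,"az":0,"claw":0}]'

```text
time_s: 18.33
tcp_pos: [0.474, -0.2395, 0.0368]
ee_rot: [[-0.96, 0.279, -0.003], [0.279, 0.96, 0.001], [0.003, -0.0, -1.0]]
wrist_force: [-7.6, 3.3, 5.3]
gripper_width: 0.004
gripper_force: 3.8
```

Call:
drive_tool --rows '[{"tx":-0.03,"ty":0,"tz":0,"ax":0,"ay":0,"az":0,"claw":0},{"tx":0,"ty":0,"tz":0,"ax":0,"ay":0,"az":0,"claw":0},{"tx":0,"ty":0,"tz":0,"ax":0,"ay":0,"az":0,"claw":0}]'

```text
time_s: 18.58
tcp_pos: [0.474, -0.2395, 0.0367]
ee_rot: [[-0.96, 0.279, -0.004], [0.279, 0.96, 0.001], [0.004, -0.0, -1.0]]
wrist_force: [-7.3, 3.0, 6.0]
gripper_width: 0.01
gripper_force: 4.1
```

The TCP has stopped advancing while the force rises, about 6 mm after first plunger contact, so the tile is on the studs. I build up to about 12 N.

Call:
drive_tool --rows '[{"tx":-0.05,"ty":0,"tz":0,"ax":0,"ay":0,"az":0,"claw":0},{"tx":-0.05,"ty":0,"tz":0,"ax":0,"ay":0,"az":0,"claw":0},{"tx":0,"ty":0,"tz":0,"ax":0,"ay":0,"az":0,"claw":0},{"tx":0,"ty":0,"tz":0,"ax":0,"ay":0,"az":0,"claw":0}]'

```text
time_s: 18.92
tcp_pos: [0.474, -0.2396, 0.0366]
ee_rot: [[-0.96, 0.279, -0.006], [0.279, 0.96, 0.001], [0.006, -0.0, -1.0]]
wrist_force: [-9.8, 3.6, 7.1]
gripper_width: 0.005
gripper_force: 4.9
```

Call:
drive_tool --rows '[{"tx":-0.05,"ty":0,"tz":0,"ax":0,"ay":0,"az":0,"claw":0},{"tx":0,"ty":0,"tz":0,"ax":0,"ay":0,"az":0,"claw":0},{"tx":0,"ty":0,"tz":0,"ax":0,"ay":0,"az":0,"claw":0}]'

```text
time_s: 19.17
tcp_pos: [0.474, -0.2396, 0.0365]
ee_rot: [[-0.96, 0.28, -0.007], [0.279, 0.96, 0.002], [0.007, -0.0, -1.0]]
wrist_force: [-9.4, 3.9, 8.1]
gripper_width: 0.0
gripper_force: 5.3
```

```bash
python3 st.py;python3 st.py
python3 - <<'E'
from h import *
p=np.load('pics/x.png.npz')['p'];q=np.load('pics/y.png.npz')['p']
im=np.zeros((500,800,3),np.uint8);im[:,:400]=cv2.resize(p[190:260,372:428],(400,500),interpolation=2);im[:,400:]=cv2.resize(q[105:175,200:256],(400,500),interpolation=2)
cv2.imwrite('pics/c5.png',np.clip(im[:,:,::-1]*1.6,0,255).astype(np.uint8))
E
```

```text
top [401. 230.] [ 533.7 -259.4] [120.1  24.8] 80.4
scene [249. 137.] [ 516.3 -247.7] [115.9  58.7] 75.0
19.2667 tcp gauge mm -36.77571975398059 -0.050385120150613937 z 0.036498701164091096 push 10.6886131202627 side 1.7468614176750334 Fz 7.940390807488276
top [401. 230.] [ 533.7 -259.4] [120.1  24.8] 80.4
scene [249. 137.] [ 517.1 -247.9] [115.9  57.2] 75.0
19.3667 tcp gauge mm -36.788082138755605 -0.06170007483522262 z 0.03651430798002339 push 10.013695599327816 side 1.6017709593599334 Fz 8.217726470967028
```

View pics/c5.png

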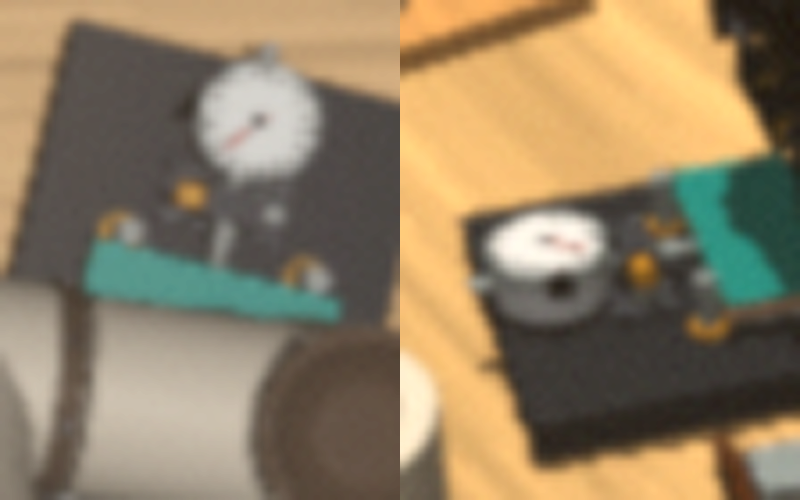

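The needle has turned about 216° (6 mm) and the edge lies against both studs. I trim the downward component and add a little push.

Call:
drive_tool --rows '[{"tx":-0.05,"ty":0,"tz":-0.05,"ax":0,"ay":0,"az":0,"claw":0},{"tx":-0.05,"ty":0,"tz":-0.05,"ax":0,"ay":0,"az":0,"claw":0},{"tx":0,"ty":0,"tz":0,"ax":0,"ay":0,"az":0,"claw":0},{"tx":0,"ty":0,"tz":0,"ax":0,"ay":0,"az":0,"claw":0},{"tx":0,"ty":0,"tz":0,"ax":0,"ay":0,"az":0,"claw":0}]'

```text
time_s: 19.78
tcp_pos: [0.474, -0.2396, 0.0366]
ee_rot: [[-0.96, 0.28, -0.009], [0.28, 0.96, 0.002], [0.009, -0.0, -1.0]]
wrist_force: [-9.4, 4.2, 4.0]
gripper_width: 0.006
gripper_force: 5.2
```

```bash
for i in 1 2 3; do python3 st.py|tail -1; done
```

```text
19.8833 tcp gauge mm -36.78030348996952 -0.06737532615080463 z 0.03661474778706146 push 10.142967867413772 side 1.0367011757191782 Fz 4.809130000593861
19.9833 tcp gauge mm -36.75777791551377 -0.04569461130190784 z 0.036630929379494845 push 9.575601475003332 side 0.8828162527529072 Fz 4.402975947543741
20.0833 tcp gauge mm -36.773117919246396 -0.05540218768062847 z 0.03659641276504899 push 10.249315900594617 side 1.5474860656943181 Fz 3.6138814564187145
```

Call:
drive_tool --rows '[{"tx":-0.05,"ty":0,"tz":0,"ax":0,"ay":0,"az":0,"claw":0},{"tx":-0.05,"ty":0,"tz":0,"ax":0,"ay":0,"az":0,"claw":0},{"tx":0,"ty":0,"tz":0,"ax":0,"ay":0,"az":0,"claw":0},{"tx":0,"ty":0,"tz":0,"ax":0,"ay":0,"az":0,"claw":0},{"tx":0,"ty":0,"tz":0,"ax":0,"ay":0,"az":0,"claw":0}]'

```text
time_s: 20.5
tcp_pos: [0.474, -0.2396, 0.0366]
ee_rot: [[-0.96, 0.28, -0.011], [0.28, 0.96, 0.003], [0.011, -0.0, -1.0]]
wrist_force: [-11.8, 5.5, 5.8]
gripper_width: 0.003
gripper_force: 6.1
```

```bash
for i in 1 2 3 4; do python3 st.py|tail -1; done
```

```text
20.6 tcp gauge mm -36.780632394040964 -0.08439198828538313 z 0.03657740561765513 push 12.105548402660942 side 1.2007081766608352 Fz 5.981911284129683
20.7 tcp gauge mm -36.74443176530875 -0.0688962000318658 z 0.03661422598867668 push 12.164300154002124 side 0.934545933188068 Fz 5.7395628375925165
20.8 tcp gauge mm -36.78468912037833 -0.08126207983142959 z 0.036580188579322534 push 12.10842615256177 side 2.040339447560144 Fz 5.796439646443718
20.9 tcp gauge mm -36.77601084279101 -0.09596934176112418 z 0.03659812818896442 push 12.34843611438557 side 1.0651913085290812 Fz 6.048368550542123
```

The push holds steady at about 12.2 N with no motion and the tile home, so I hand it in.

```bash
python3 -c "
from station import *
print(finish_job())"
```

```text
the job is handed in; nothing more can be done
None
```

The job is handed in at about 21 s: the teal tile lies glaze up with its long edge against both studs, the plunger about 6 mm in by the needle, and the shut fingers holding it there at a steady 12 N or so; I moved nothing else.

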